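# Open the praline jar in its bench holder

### The job

At the chocolate packing bench, push the square glass jar down by its lid until it is fully home in the wooden holder, so that the holder braces it. Then unscrew the metal lid anticlockwise just until its threads let go, without pulling the jar up out of the holder, and raise the lid level to two or three centimetres straight above the open mouth. Finish while still holding it there in the gripper, and leave the chocolate box, round jar and bowl where they are.

Things in the scene. Friction and masses are not known exactly. Their poses are not given: they have to be found in the camera images.
- holder: Fixed wooden block, 94 x 94 x 32 mm high, on the bench, with a square well 66 x 66 mm, open on top. Origin: centre of its underside; z up; x, y along its sides. Yaw varies within 0.5 rad. It stands left or right of the middle.
- jar: Loose square glass jar of pralines, foot 64 x 64 mm, body 70 mm high, then a round neck 47 mm across; about 0.4 kg. Its foot stands in the holder's well on the floor pad: at first 6 mm deep (foot 26 mm above the bench), fully home 18 mm deep (foot 14 mm above the bench). The well keeps it from turning. Origin: centre of its foot; z up; x, y along its sides.
- jar_mouth (a point): Centre of the jar's mouth, at the top of the neck, 94 mm above the jar's foot; axes as the jar's.
- cap: Loose round brass screw lid on the jar, 62 mm outer diameter, 21 mm high, 0.06 kg. Origin: centre of its lower rim, z up. Closed, the rim is 80 mm above the jar's foot: 14 mm below the mouth, with 10 mm of bare neck under it. At the start its yaw is the jar's within 0.06 rad. It need not rise while it turns. A sprung liner inside (22 N) keeps it tight: turning takes about 0.1 to 0.3 N m.
- cap_top (a point): Centre of the lid's flat top, 21 mm above its rim. The lid's three lugs let go of the threads when its yaw is 0.87 to 1.35 rad more than the jar's, i.e. after about a sixth of a turn anticlockwise seen from above; there it lifts straight off. Turned further, it catches again (threads repeat every 120 degrees).
- pad (a joint): How far the holder's stiff floor pad under the jar has sunk, m: 0 raised (start), 0.012 fully home. It takes about 5 to 9 N of push on the lid to sink it and it stays down.
- giftbox: Open red box of chocolates, 130 x 210 x 36 mm, loose; a bystander on the other side of the middle from the holder. Origin: centre of its underside.
- round_jar: Small round closed jar, 52 mm diameter, 85 mm high, loose, standing on the bench farther from the robot; a bystander. Origin: centre of its underside.
- bowl: White bowl, 110 mm diameter, 45 mm high, loose; a bystander. Origin: centre of its underside.
There are look-alikes about, which are no part of the job. There is more than one size of the cap; the one meant has the size given above.

How it is judged:
On the way, in this order (a step that is already met when the one before it is completed fails the run):
1. the jar is pressed fully home in the holder, lid still closed (value of joint pad above 0.0105 m and z of jar in the frame of holder below 0.0165 m and angle between the x axis of cap and the x axis of jar, either way round below 0.4 rad), for 0.2 s.
2. the lid is turned past the threads, still on the neck, the jar staying home (angle between the x axis of cap and the x axis of jar, either way round above 0.8 rad and z of cap in the frame of jar_mouth below -0.007 m and z of jar in the frame of holder below 0.02 m), for 0.1 s.
At the end, for the whole second after the job is handed in: The gripper holds the lid still and level (within 0.25 rad), its lower rim 8 to 55 mm above the jar's mouth and within 20 mm of its axis, touching the jar nowhere; the jar stands upright, fully home in the holder (within 2 mm) (z of cap in the frame of jar_mouth between 0.008 and 0.055 m and horizontal distance between cap and jar_mouth below 0.02 m and angle between cap's own z axis and vertical below 0.25 rad and contact force between the fingers and cap above 1 N and contact force between cap and jar below 0.1 N and linear speed of cap below 0.03 m/s and value of joint pad above 0.0105 m and z of jar in the frame of holder below 0.0165 m and angle between jar's own z axis and vertical below 0.08 rad and linear speed of jar below 0.02 m/s); the arm keeps its last pose, push and grip.
It fails at once if the jar is pulled up out of the holder (more than 8 mm above its first height) or tipped (z of jar in the frame of holder above 0.034 m or angle between jar's own z axis and vertical above 0.3 rad).
It fails at once if a bystander is moved by more than 20 mm (distance of any of giftbox, round_jar, bowl from where it was at the start of the episode above 0.02 m).
It fails at once if the lid is turned on well past where its threads let go, still down on the neck (over 1.5 rad from the jar) (angle between the x axis of cap and the x axis of jar, either way round above 1.5 rad and z of cap in the frame of jar_mouth below -0.004 m).
It also fails if it takes over 51 s, if anything falls off the work surface, if the arm or the gripper's body presses on something with over 40 N, if the wrist force passes 120 N, or if a joint passes its speed limit or range.

### The arm

A 7-joint arm with a two-finger parallel gripper is mounted at the origin on the work surface. World frame = base frame: x ahead of the robot, y to its left, z up, the work surface at z = 0. Lengths are in m, angles in rad, forces in N, time in s.
With the tool pointing down it reaches from about 0.4 to 0.85 m from the base axis. Payload 4.4 kg.
Tool frame: the origin (TCP) lies at the very end of the fingers, on their centre line; the grasp point (between the pads) lies 19 mm behind it; z points along the fingers, y is the line along which they close (so a half turn about z gives the same grasp; the last joint's range is limited). The gripper opens to 94 mm and grips with 3 to 60 N. Pads are 16 mm wide; open, the fingers measure 119 mm over their backs; the gripper's body (75 mm by 177 mm) begins 78 mm behind the grasp point.
Start: joints at [-1.189, 0.628, 0.038, 1.517, -0.027, 0.996, -0.02], TCP at [0.281, 0.586, 0.205] pointing down, gripper open.
Joint ranges: [-3.06, 3.06], [-0.37, 2.12], [-1.25, 1.32], [0.18, 2.47], [-1.1, 4.24], [0.23, 1.98], [-2.94, 2.94]. Speed limits (rad/s): [2.57, 2.57, 3.14, 3.14, 3.14, 3.14, 3.14].

### API

Orientations are given as a unit quaternion [w, x, y, z].
In Python, from station import ctrl, snapshot, models gives the robot as it stands. The module is installed in compiled form; this text tells all that it offers.
- The arm moves only by the tool servo_tool, never from a script. Its arguments are lists of equal length, an entry for each row: "linear": the shift along the tool's x, y, z in units of 200 mm (1.0 is 200 mm), a list of three; "rotation": the turn, a rotation vector about the tool's x, y, z in units of 30 degrees (1.0 is 30 degrees), a list of three. In form: {"linear": [[x, y, z], ...], "rotation": [[rx, ry, rz], ...]}. A call has 1 to 12 rows; each row is the pose to reach, as a shift and turn from the pose commanded when the call began, along the tool's axes at that moment; what a row does not reach only later rows make up. A row lasts 1/10 s, in which the tool goes at most 50 mm and 8.59 degrees, less where a joint would pass 70% of its speed; a pose out of reach is approached as far as the arm can. A call with a number of a shift or a turn outside -1 to 1 is refused whole. A call with a gripper value outside its range is refused whole. "grip" is the closure, from 0 (fully open) to 1 (shut), set as the call begins (left out, the last holds). The fingers move at their own pace and stop on an object; "squeeze" is the grip in N (left out, the last holds). Time passes only in rows, so rows that repeat a pose let the fingers close. It gives the time, the measured TCP pose, the force, the opening and the grip force at its end, in the units of the state.
- ctrl.read_state(): the state, without advancing time (a new reading comes with each control period).
- snapshot(name): name is "scene" or "top" or "wrist"; returns a dict with "color" (384x512x3 uint8, red, green, blue), "range_z" (384x512 float32, m along the optical axis (not along the pixel's ray), 0 where there is no reading), "fx", "fy", "cx", "cy" (pixels), "T" (4x4, takes a point from camera to world coordinates); the wrist camera has in their place "T_tool_cam" (4x4, takes a point from camera to tool coordinates, whose origin is the TCP and whose axes are the flange's). Camera axes: x right, y up, looking along -z (the intrinsics and any distortion apply to the point x, -y, -z); pixel columns grow to the right and rows downward; lengths in m; the calibration is good to about 2 mm. A picture is of the moment at which its call begins: read the wrist's pose just before it.
- ctrl.job_done(): hands the job in; it is judged then, once.
Trained networks look in the newest picture that a camera, given by its name, has taken for a name from the list of things; names that differ only in an ending like _2 or _b are one class to them, and where a whole thing is asked for, a point or a joint stands for the part that bears it (a point fixed in the world has none). Each returns a list of dicts, best first, with "confidence" (0 to 1); they miss things now and then, are a little off and sometimes report something else, mostly with a low value. They report only what shows in the picture. A call takes as long as a camera call. They do not tell look-alikes from the thing itself.
- models.boxes_of(camera, query): "box" ([centre column, centre row, width, height] in pixels, round what is visible of it).
The state is a dict: "t": time; "qpos": joint angles; "dq": joint speeds; "joint_torque": joint torques, N m; "ee_pos": TCP position; "ee_rot": TCP orientation; "wrist_force": force on the tool from outside, world axes, zero at the start; "torque": the same for the moment, N m; "grip_width": finger opening in m; "grasp_force": force on a finger pad.
Only numpy, scipy, OpenCV 4.12 (cv2) and the standard library are available. Lean on these libraries where they do the work, as an engineer would, in place of code of your own. Each camera call takes 0.05 s, during which the arm holds its last target. There are 200 camera calls.

## Working session

There is one attempt and no reset: what is moved stays moved. The work goes in short steps, Python scripts to look and compute and a tool call to move; the robot and the scene stay as the last step left them, time stands still between calls to the robot, and variables do not carry over. Pictures are saved under pics/ and viewed, at most 10 in all, crops included, and the job is handed in when it is done.

Besides the shell and the picture viewer there is one more tool, called as name(argument=value, ...), one argument or row to a line, values as JSON. servo_tool: Moves the arm, as the interface text tells. Shifts and turns lie within -1 to 1; 1 stands for 200 mm of shift or 30 degrees of turn. Its arguments: {"type":"object","properties":{"linear":{"type":"array","items":{"type":"array","items":{"type":"number","minimum":-1,"maximum":1}}},"rotation":{"type":"array","items":{"type":"array","items":{"type":"number","minimum":-1,"maximum":1}}},"grip":{"type":"number"},"squeeze":{"type":"number"}},"required":["linear","rotation"]}

```bash
mkdir -p pics; cat > h.py <<'E'
import numpy as np, cv2
from station import ctrl, snapshot, models
from scipy.spatial.transform import Rotation as R
def cloud(s,T=None):
    z=s["range_z"];v,u=np.mgrid[:z.shape[0],:z.shape[1]]
    P=np.stack([(u-s["cx"])/s["fx"]*z,-(v-s["cy"])/s["fy"]*z,-z],-1)
    T=s["T"] if T is None else T
    return P@T[:3,:3].T+T[:3,3]
def save(n,s): cv2.imwrite(f"pics/{n}.png",s["color"][:,:,::-1])
def tool(st):
    M=np.eye(4);q=st["ee_rot"];M[:3,:3]=R.from_quat([q[1],q[2],q[3],q[0]]).as_matrix();M[:3,3]=st["ee_pos"];return M
E
python3 - <<'E'
from h import *
np.set_printoptions(precision=3,suppress=True)
st=ctrl.read_state();print(st["t"],st["ee_pos"],tool(st)[:3,:3])
ims=[]
for c in("scene","top"):
    s=snapshot(c);ims.append(s["color"]);P=cloud(s);np.savez(f"{c}.npz",P=P,c=s["color"])
    for q in("holder","jar","cap","giftbox","round_jar","bowl"):
        for d in models.boxes_of(c,q)[:4]:
            b=d["box"];u,v=int(b[0]),int(b[1]);print(c,q,round(d["confidence"],2),np.round(b),P[v,u])
cv2.imwrite("pics/a.png",cv2.resize(np.hstack(ims),(800,300))[:,:,::-1])
save("top",s)
E
```

```text
0.0 [0.281 0.585 0.205] [[-0.901  0.433 -0.001]
 [ 0.433  0.901 -0.002]
 [ 0.    -0.002 -1.   ]]
scene holder 0.74 [364. 222.  44.  41.] [0.548 0.223 0.051]
scene jar 0.79 [365. 217.  30.  28.] [0.547 0.222 0.067]
scene cap 0.81 [404. 241.  32.  32.] [0.543 0.337 0.033]
scene cap 0.68 [368. 196.  29.  25.] [0.525 0.215 0.128]
scene cap 0.57 [361. 178.  35.  26.] [0.39  0.159 0.032]
scene giftbox 0.79 [227. 166.  84.  58.] [ 0.529 -0.209  0.028]
scene bowl 0.56 [153. 134.  34.  29.] [ 0.505 -0.504  0.012]
top holder 0.59 [169. 214.  35.  32.] [0.514 0.189 0.133]
top jar 0.6 [167. 210.  28.  30.] [0.522 0.199 0.129]
top cap 0.84 [160. 211.  22.  23.] [0.519 0.219 0.124]
top cap 0.83 [125. 208.  31.  31.] [0.524 0.34  0.033]
top cap 0.56 [182. 256.  30.  25.] [0.387 0.167 0.034]
top giftbox 0.58 [308. 218.  80.  51.] [ 0.511 -0.211  0.036]
top bowl 0.71 [394. 216.  34.  32.] [ 0.52  -0.484  0.005]
```

View pics/a.png

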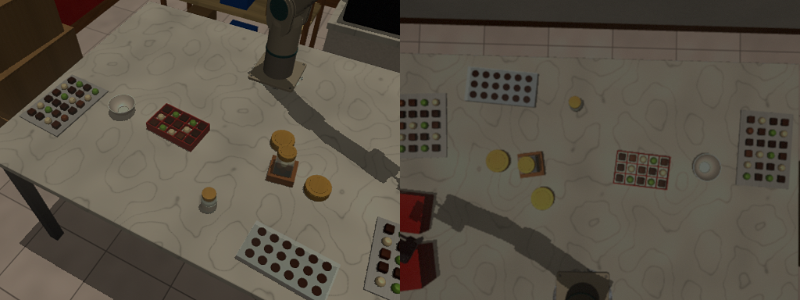

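The scene shows the capped jar in its holder at (364,222). Two larger loose lids lie flat on the bench beside it, the gift box and bowl are on the other side, and the round jar is farther off. Next I'll bring the wrist camera over the jar.

```bash
python3 - <<'E'
from h import *
np.set_printoptions(precision=3,suppress=True)
for c in("scene","top"):
    d=np.load(c+".npz");P=d["P"].reshape(-1,3)
    m=(abs(P[:,0]-.52)<.09)&(abs(P[:,1]-.21)<.075)
    Q=P[m]
    for lo,hi in((.022,.042),(.085,.105),(.115,.15)):
        k=Q[(Q[:,2]>lo)&(Q[:,2]<hi)]
        if len(k)>4: print(c,lo,len(k),k.mean(0),np.median(k[:,2]),cv2.minAreaRect((k[:,:2]*1000).astype(np.float32)))
st=ctrl.read_state();M=tool(st);print(np.linalg.inv(M)@[.47,.215,.30,1])
s=snapshot("wrist");print(s["T_tool_cam"],s["fx"])
E
```

```text
scene 0.022 533 [0.534 0.214 0.033] 0.03279505103489799 ((495.0064697265625, 207.930908203125), (146.2042694091797, 94.05109405517578), 9.303878784179688)
scene 0.085 192 [0.541 0.216 0.095] 0.09533721482493529 ((524.9708862304688, 212.9063720703125), (53.21257400512695, 63.825035095214844), 8.822208404541016)
scene 0.115 431 [0.522 0.212 0.128] 0.12880330149706298 ((518.109619140625, 211.51727294921875), (63.663551330566406, 61.03733825683594), 32.320899963378906)
top 0.022 426 [0.518 0.199 0.033] 0.032833472190821444 ((495.5125427246094, 208.12933349609375), (141.7606658935547, 94.8058853149414), 8.997881889343262)
top 0.085 119 [0.519 0.197 0.096] 0.09589955416054119 ((519.1062622070312, 210.6971893310547), (63.60383605957031, 64.2249984741211), 8.852760314941406)
top 0.115 391 [0.519 0.211 0.129] 0.12866700757758953 ((520.2653198242188, 211.42359924316406), (59.54963684082031, 61.52206802368164), 0.8219501376152039)
[-0.331 -0.253 -0.095  1.   ]
[[ 0.001  0.972  0.233  0.067]
 [ 1.    -0.001  0.    -0.001]
 [ 0.     0.233 -0.972 -0.179]
 [ 0.     0.     0.     1.   ]] 288.9539471665789
```

servo_tool(
  linear=[
    [-0.94, -0.585, -0.075],
    [-0.94, -0.585, -0.075],
    [-0.94, -0.585, -0.075],
    [-0.94, -0.585, -0.075],
    [-0.94, -0.585, -0.075],
    [-0.94, -0.585, -0.075],
  ],
  rotation=[
    [0, 0, 0],
    [0, 0, 0],
    [0, 0, 0],
    [0, 0, 0],
    [0, 0, 0],
    [0, 0, 0],
  ],
  grip=0,
)

```text
t: 1.35
ee_pos: [0.4035, 0.395, 0.2211]
ee_rot: [0.001, 0.226, 0.974, -0.0]
wrist_force: [0.4, 0.1, -0.4]
grip_width: 0.094
grasp_force: 0.0
```

servo_tool(
  linear=[
    [-0.94, -0.585, -0.075],
    [-0.94, -0.585, -0.075],
    [-0.94, -0.585, -0.075],
    [-0.94, -0.585, -0.075],
    [-0.94, -0.585, -0.075],
    [-0.94, -0.585, -0.075],
    [-0.94, -0.585, -0.075],
  ],
  rotation=[
    [0, 0, 0],
    [0, 0, 0],
    [0, 0, 0],
    [0, 0, 0],
    [0, 0, 0],
    [0, 0, 0],
    [0, 0, 0],
  ],
)

```text
t: 2.05
ee_pos: [0.5184, 0.2142, 0.2353]
ee_rot: [-0.001, 0.221, 0.975, 0.001]
wrist_force: [0.1, 1.5, -0.5]
grip_width: 0.0936
grasp_force: 0.0
```

```bash
cat > w.py <<'E'
from h import *
import sys
np.set_printoptions(precision=4,suppress=True)
st=ctrl.read_state();M=tool(st);s=snapshot("wrist");P=cloud(s,M@s["T_tool_cam"]);save(sys.argv[1],s)
Q=P[s["range_z"]>0];Q=Q[(abs(Q[:,0]-.52)<.07)&(abs(Q[:,1]-.211)<.07)]
for lo,hi in((.022,.042),(.07,.105),(.108,.15)):
    k=Q[(Q[:,2]>lo)&(Q[:,2]<hi)]
    if len(k)>4: print(lo,len(k),np.median(k[:,2]),cv2.minAreaRect((k[:,:2]*1000).astype(np.float32)),cv2.minEnclosingCircle((k[:,:2]*1000).astype(np.float32)))
print(models.boxes_of("wrist","cap")[:2])
print(st["t"],st["qpos"],M,st["wrist_force"],st["torque"],st["grip_width"],st["grasp_force"])
print("cap top in tool",np.linalg.inv(M)@[.519,.2113,.127,1])
E
python3 w.py w1
```

```text
0.022 1521 0.03156026023836589 ((517.3380737304688, 210.74819946289062), (93.77982330322266, 94.18184661865234), 8.984271049499512) ((516.8829345703125, 210.75582885742188), 65.53216552734375)
0.07 623 0.09477737930988783 ((517.043701171875, 211.00494384765625), (63.550079345703125, 63.92790985107422), 8.995277404785156) ((517.0028076171875, 211.19876098632812), 43.42352294921875)
0.108 2889 0.1277614816013204 ((516.9501953125, 211.21554565429688), (61.0973014831543, 61.29346466064453), 38.636322021484375) ((517.1298217773438, 211.23651123046875), 31.173078536987305)
[{'box': [174.7, 105.4, 76.8, 73.3], 'confidence': 0.97}, {'box': [342.6, 146.4, 72.8, 68.3], 'confidence': 0.96}]
2.05 [-0.4822  0.4665  0.0616  1.7348 -0.0364  0.9414  0.7187] [[-0.902   0.4318 -0.0008  0.5184]
 [ 0.4318  0.902   0.0015  0.2142]
 [ 0.0014  0.001  -1.      0.2353]
 [ 0.      0.      0.      1.    ]] [ 0.0703  1.4636 -0.4991] [ 0.0412  0.0231 -0.0152] 0.09361963307443162 0.0
cap top in tool [-0.002  -0.0024  0.1083  1.    ]
```

View pics/w1.png

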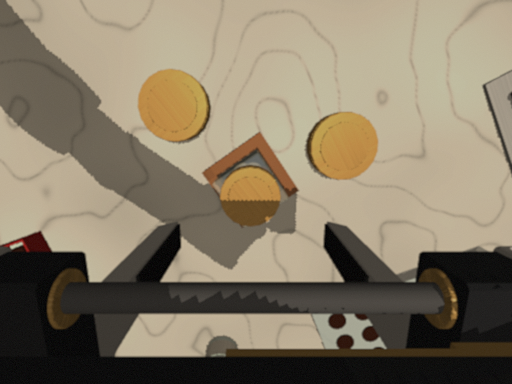

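The wrist view shows the lid on the jar at (250,195), and the bigger lids at (174,105) and (342,146). The lid is 62 mm across at (0.517, 0.211) with its top at 0.128, and the jar yaw is 9°. I'll go down in two stages.

servo_tool(
  linear=[
    [0, 0, 0.2],
    [0, 0, 0.38],
    [0, 0, 0.38],
    [0, 0, 0.38],
    [0, 0, 0.38],
  ],
  rotation=[
    [0, 0, 0],
    [0, 0, 0],
    [0, 0, 0],
    [0, 0, 0],
    [0, 0, 0],
  ],
)

```text
t: 2.65
ee_pos: [0.52, 0.2136, 0.1612]
ee_rot: [0.001, 0.221, 0.975, 0.001]
wrist_force: [0.7, -0.2, 1.0]
grip_width: 0.0936
grasp_force: 0.0
```

servo_tool(
  linear=[
    [0.008, -0.017, 0.1],
    [0.008, -0.017, 0.2],
    [0.008, -0.017, 0.25],
    [0.008, -0.017, 0.29],
    [0.008, -0.017, 0.29],
    [0.008, -0.017, 0.29],
    [0.008, -0.017, 0.29],
  ],
  rotation=[
    [0, 0, 0],
    [0, 0, 0],
    [0, 0, 0],
    [0, 0, 0],
    [0, 0, 0],
    [0, 0, 0],
    [0, 0, 0],
  ],
)

```text
t: 3.35
ee_pos: [0.5168, 0.2101, 0.1023]
ee_rot: [0.001, 0.222, 0.975, 0.0]
wrist_force: [0.1, -0.0, 0.5]
grip_width: 0.0941
grasp_force: 0.0
```

```bash
python3 w.py w2
```

```text
0.022 3456 0.03150702575391942 ((517.4071044921875, 211.09347534179688), (94.2252197265625, 94.18132019042969), 8.956332206726074) ((516.8277587890625, 211.42575073242188), 65.73863220214844)
0.07 1906 0.09481242400449648 ((501.028076171875, 216.3269805908203), (104.74626159667969, 53.571876525878906), 62.774505615234375) ((508.2341613769531, 212.61949157714844), 52.39389419555664)
0.108 10702 0.1277879002782249 ((511.0737609863281, 211.5355682373047), (117.89473724365234, 51.80633544921875), 64.58983612060547) ((508.61041259765625, 212.70578002929688), 58.94761657714844)
[{'box': [391.2, 154.1, 117.9, 104.5], 'confidence': 0.85}, {'box': [257.6, 234.8, 107.5, 99.7], 'confidence': 0.58}]
3.35 [-0.4673  0.6349  0.0471  1.8778 -0.0476  0.6283  0.7321] [[-0.9014  0.433   0.0014  0.5168]
 [ 0.433   0.9014  0.0007  0.2101]
 [-0.001   0.0012 -1.      0.1023]
 [ 0.      0.      0.      1.    ]] [ 0.148  -0.0018  0.4756] [0.0092 0.0211 0.0413] 0.09406742768112933 0.0
cap top in tool [-0.0015  0.0021 -0.0247  1.    ]
```

servo_tool(
  linear=[
    [0, 0.004, 0],
    [0, 0.004, 0],
    [0, 0.004, 0],
    [0, 0.004, 0],
    [0, 0.004, 0],
    [0, 0.004, 0],
    [0, 0.004, 0],
    [0, 0.004, 0],
    [0, 0.004, 0],
    [0, 0.004, 0],
  ],
  rotation=[
    [0, 0, 0],
    [0, 0, 0],
    [0, 0, 0],
    [0, 0, 0],
    [0, 0, 0],
    [0, 0, 0],
    [0, 0, 0],
    [0, 0, 0],
    [0, 0, 0],
    [0, 0, 0],
  ],
  grip=1,
  squeeze=50,
)

```text
t: 4.45
ee_pos: [0.5171, 0.2114, 0.1018]
ee_rot: [0.001, 0.222, 0.975, 0.001]
wrist_force: [1.2, 4.5, 2.7]
grip_width: 0.0618
grasp_force: 50.0
```

servo_tool(
  linear=[
    [0, 0.002, 0.015],
    [0, 0.002, 0.03],
    [0, 0.002, 0.045],
    [0, 0.002, 0.055],
    [0, 0.002, 0.06],
    [0, 0.002, 0.065],
    [0, 0.002, 0.065],
    [0, 0.002, 0.065],
    [0, 0.002, 0.065],
  ],
  rotation=[
    [0, 0, 0],
    [0, 0, 0],
    [0, 0, 0],
    [0, 0, 0],
    [0, 0, 0],
    [0, 0, 0],
    [0, 0, 0],
    [0, 0, 0],
    [0, 0, 0],
  ],
)

```text
t: 5.35
ee_pos: [0.5173, 0.2116, 0.0895]
ee_rot: [0.001, 0.222, 0.975, 0.001]
wrist_force: [0.8, 3.5, 8.1]
grip_width: 0.0614
grasp_force: 50.0
```

```bash
python3 w.py w3
```

```text
0.022 3788 0.031447319728375944 ((517.6028442382812, 211.11880493164062), (94.7339096069336, 94.22098541259766), 8.917022705078125) ((517.1773681640625, 211.20785522460938), 66.0656509399414)
0.07 1977 0.08336071640378251 ((495.315673828125, 221.2697296142578), (85.3057861328125, 38.162933349609375), 63.38869857788086) ((509.10577392578125, 214.36074829101562), 42.65864562988281)
0.108 10262 0.11582341421286799 ((515.3615112304688, 215.1962127685547), (60.49409103393555, 72.0406265258789), 7.6411261558532715) ((509.28826904296875, 214.3814239501953), 43.193660736083984)
[{'box': [253.6, 236.4, 107.6, 93.9], 'confidence': 0.83}, {'box': [128.0, 90.0, 128.2, 124.0], 'confidence': 0.83}]
5.35 [-0.4675  0.6555  0.0449  1.8837 -0.0491  0.6015  0.7318] [[-0.9015  0.4328  0.0016  0.5173]
 [ 0.4328  0.9015  0.0012  0.2116]
 [-0.0009  0.0018 -1.      0.0895]
 [ 0.      0.      0.      1.    ]] [0.8452 3.5141 8.0618] [ 0.9169 -0.16   -0.0471] 0.06138631698244403 50.00313241034746
cap top in tool [-0.0017  0.0005 -0.0375  1.    ]
```

View pics/w3.png

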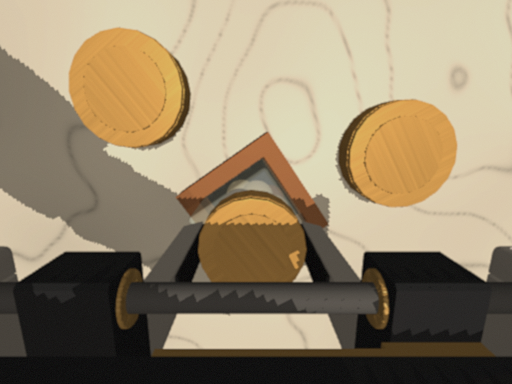

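The lid at (253,236) is gripped. The jar's shoulder has dropped about 11.4 mm and the lid 12.0 mm. I'll push a bit more to feel the stop.

servo_tool(
  linear=[
    [0, 0, 0.005],
    [0, 0, 0.01],
    [0, 0, 0.01],
    [0, 0, 0.01],
    [0, 0, 0.01],
  ],
  rotation=[
    [0, 0, 0],
    [0, 0, 0],
    [0, 0, 0],
    [0, 0, 0],
    [0, 0, 0],
  ],
)

```text
t: 5.95
ee_pos: [0.5177, 0.2117, 0.089]
ee_rot: [0.001, 0.222, 0.975, 0.001]
wrist_force: [-1.8, 3.4, 20.4]
grip_width: 0.0617
grasp_force: 50.0
```

servo_tool(
  linear=[
    [0, 0, -0.004],
    [0, 0, -0.004],
    [0, 0, -0.004],
    [0, 0, -0.004],
    [0, 0, -0.004],
    [0, 0, -0.004],
    [0, 0, -0.004],
    [0, 0, -0.004],
  ],
  rotation=[
    [0, 0, -0.1],
    [0, 0, -0.25],
    [0, 0, -0.4],
    [0, 0, -0.55],
    [0, 0, -0.7],
    [0, 0, -0.85],
    [0, 0, -1],
    [0, 0, -1],
  ],
  squeeze=55,
)

```text
t: 6.75
ee_pos: [0.5181, 0.2111, 0.0896]
ee_rot: [0.002, -0.038, 0.999, 0.0]
wrist_force: [-0.9, 1.7, 17.6]
grip_width: 0.0614
grasp_force: 55.0
```

```bash
python3 w.py w4
```

```text
0.022 3303 0.031472808712942835 ((501.3380126953125, 208.73464965820312), (61.75078201293945, 94.12738800048828), 8.845503807067871) ((501.16302490234375, 208.66464233398438), 55.77782440185547)
0.07 2252 0.08326717263814323 ((496.7237243652344, 208.47927856445312), (29.55816650390625, 85.41725158691406), 3.028808116912842) ((509.30755615234375, 209.14508056640625), 42.72400665283203)
0.108 10250 0.11590996573272876 ((513.7326049804688, 212.7364959716797), (59.772640228271484, 71.90786743164062), 37.740943908691406) ((509.01141357421875, 209.1826171875), 42.94740676879883)
[{'box': [396.4, 221.8, 113.5, 87.7], 'confidence': 0.93}, {'box': [252.8, 235.4, 108.8, 95.4], 'confidence': 0.71}]
6.75 [-0.3698  0.6556 -0.1034  1.8808  0.1113  0.6073  1.1045] [[-0.997  -0.0768  0.0032  0.5181]
 [-0.0768  0.997   0.001   0.2111]
 [-0.0033  0.0008 -1.      0.0896]
 [ 0.      0.      0.      1.    ]] [-0.854   1.7358 17.5704] [ 0.4345  0.1466 -0.0302] 0.061394298741840214 55.00652468763292
cap top in tool [-0.001   0.0002 -0.0374  1.    ]
```

View pics/w4.png

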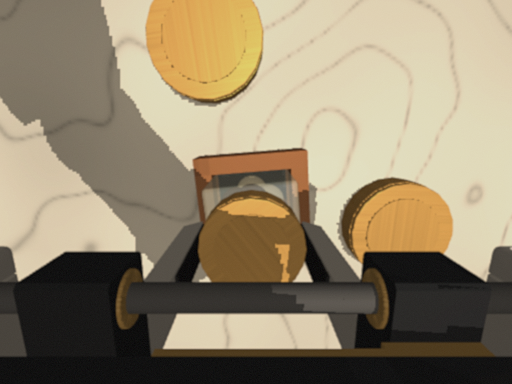

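The view shows the lid at (252,240) with the holder turned relative to the gripper. I'll check by grain direction whether the lid turned with the gripper.

```bash
python3 - <<'E'
import cv2,numpy as np
a=[]
for n in("w3","w4"):
    im=cv2.cvtColor(cv2.imread(f"pics/{n}.png")[190:285,195:310],cv2.COLOR_BGR2GRAY)
    a.append(cv2.resize(cv2.createCLAHE(6,(4,4)).apply(im),None,fx=3.4,fy=3.4,interpolation=2))
cv2.imwrite("pics/cmp.png",np.hstack(a))
E
```

```text
(no output)
```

View pics/cmp.png

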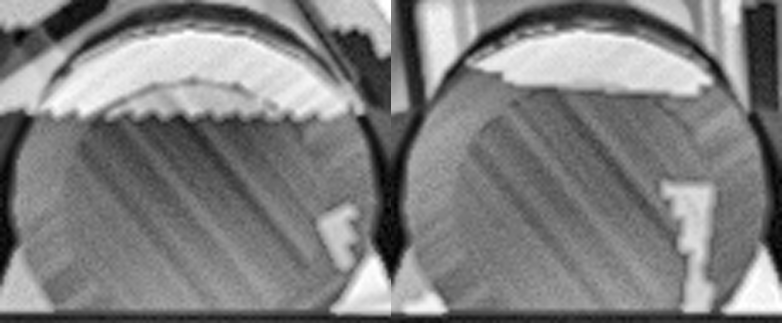

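The grain has the same direction in both crops, so there was no slip. I'll turn on to about 63°.

servo_tool(
  linear=[
    [0, 0, 0],
    [0, 0, 0],
    [0, 0, 0],
    [0, 0, 0],
    [0, 0, 0],
    [0, 0, 0],
    [0, 0, 0],
    [0, 0, 0],
  ],
  rotation=[
    [0, 0, -0.1],
    [0, 0, -0.25],
    [0, 0, -0.4],
    [0, 0, -0.55],
    [0, 0, -0.7],
    [0, 0, -0.85],
    [0, 0, -1],
    [0, 0, -1],
  ],
)

```text
t: 7.65
ee_pos: [0.5181, 0.2114, 0.0895]
ee_rot: [0.002, -0.296, 0.955, 0.0]
wrist_force: [-0.5, 1.8, 18.5]
grip_width: 0.0615
grasp_force: 55.0
```

servo_tool(
  linear=[
    [0, 0, 0],
    [0, 0, 0],
    [0, 0, 0],
    [0, 0, 0],
  ],
  rotation=[
    [0, 0, -0.1],
    [0, 0, -0.1],
    [0, 0, -0.1],
    [0, 0, -0.1],
  ],
)

```text
t: 8.05
ee_pos: [0.5182, 0.2115, 0.0896]
ee_rot: [0.002, -0.32, 0.947, -0.0]
wrist_force: [-0.5, 0.9, 17.7]
grip_width: 0.0615
grasp_force: 55.0
```

```bash
python3 w.py w5; python3 - <<'E'
import cv2,numpy as np
a=[]
for n in("w4","w5"):
    im=cv2.cvtColor(cv2.imread(f"pics/{n}.png")[190:285,195:310],cv2.COLOR_BGR2GRAY)
    a.append(cv2.resize(cv2.createCLAHE(6,(4,4)).apply(im),None,fx=3.4,fy=3.4,interpolation=2))
cv2.imwrite("pics/cmp2.png",np.hstack(a))
E
```

```text
0.022 3616 0.0314895421365468 ((513.9077758789062, 210.99203491210938), (86.80259704589844, 94.18016815185547), 9.008834838867188) ((513.981201171875, 210.82801818847656), 63.69298553466797)
0.07 2054 0.08330520239944642 ((498.59979248046875, 195.9891357421875), (34.94690704345703, 85.16546630859375), 36.23656463623047) ((510.13873291015625, 204.43211364746094), 42.59657287597656)
0.108 10252 0.11593192716753244 ((512.9603881835938, 210.6573944091797), (60.72109603881836, 71.4423599243164), 71.26351165771484) ((511.0615234375, 204.8278045654297), 42.97587585449219)
[{'box': [251.9, 235.2, 105.9, 94.9], 'confidence': 0.94}, {'box': [308.7, 53.0, 120.6, 105.1], 'confidence': 0.94}]
8.05 [-0.2654  0.6659 -0.2655  1.8776  0.2801  0.6303  1.5187] [[-0.7951 -0.6065  0.0038  0.5182]
 [-0.6065  0.7951  0.001   0.2115]
 [-0.0037 -0.0015 -1.      0.0896]
 [ 0.      0.      0.      1.    ]] [-0.4894  0.8509 17.7122] [ 0.5485  0.1977 -0.0022] 0.061452392352343184 55.00707923434675
cap top in tool [-0.0007 -0.0007 -0.0374  1.    ]
```

View pics/cmp2.png

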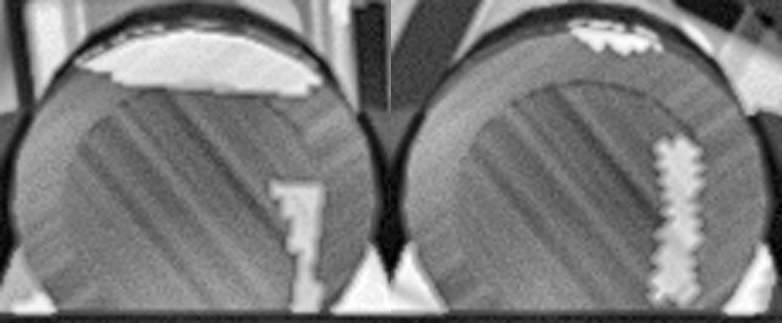

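There was no slip, and the total turn is 63°. Next comes a gentle lift test.

servo_tool(
  linear=[
    [0, 0, -0.008],
    [0, 0, -0.016],
    [0, 0, -0.024],
    [0, 0, -0.024],
    [0, 0, -0.024],
  ],
  rotation=[
    [0, 0, 0],
    [0, 0, 0],
    [0, 0, 0],
    [0, 0, 0],
    [0, 0, 0],
  ],
)

```text
t: 8.65
ee_pos: [0.5176, 0.2111, 0.0928]
ee_rot: [0.001, -0.32, 0.947, -0.0]
wrist_force: [1.0, 2.7, 8.8]
grip_width: 0.0616
grasp_force: 55.0
```

```bash
python3 w.py w6
```

```text
0.022 3520 0.0314792445633776 ((513.843505859375, 211.03176879882812), (86.6672592163086, 94.2845458984375), 8.975765228271484) ((513.857666015625, 211.36392211914062), 63.74868392944336)
0.07 1836 0.08309117890585212 ((498.5214538574219, 195.8314666748047), (34.99106216430664, 84.53389739990234), 35.644927978515625) ((508.87225341796875, 203.24449157714844), 42.37793731689453)
0.108 10185 0.11902288959639712 ((512.4286499023438, 210.17388916015625), (60.372962951660156, 71.46539306640625), 71.26359558105469) ((510.5139465332031, 204.52899169921875), 43.069095611572266)
[{'box': [307.8, 54.4, 118.0, 107.9], 'confidence': 0.92}, {'box': [252.6, 234.6, 107.1, 92.8], 'confidence': 0.81}]
8.65 [-0.2633  0.6612 -0.2681  1.8755  0.2772  0.6388  1.5217] [[-0.7949 -0.6067  0.0021  0.5176]
 [-0.6067  0.7949  0.0005  0.2111]
 [-0.002  -0.0009 -1.      0.0928]
 [ 0.      0.      0.      1.    ]] [0.9717 2.7397 8.8234] [ 0.6632 -0.3665  0.0577] 0.06164235817949369 55.003080843016505
cap top in tool [-0.0013 -0.0007 -0.0342  1.    ]
```

The lid rose 3 mm and the jar's shoulder stayed put, so the threads have let go. I'll lift the lid to about 25 mm above the mouth.

servo_tool(
  linear=[
    [0, 0, -0.015],
    [0, 0, -0.03],
    [0, 0, -0.05],
    [0, 0, -0.075],
    [0, 0, -0.1],
    [0, 0, -0.13],
    [0, 0, -0.16],
    [0, 0, -0.18],
    [0, 0, -0.18],
    [0, 0, -0.18],
    [0, 0, -0.18],
  ],
  rotation=[
    [0, 0, 0],
    [0, 0, 0],
    [0, 0, 0],
    [0, 0, 0],
    [0, 0, 0],
    [0, 0, 0],
    [0, 0, 0],
    [0, 0, 0],
    [0, 0, 0],
    [0, 0, 0],
    [0, 0, 0],
  ],
)

```text
t: 9.85
ee_pos: [0.5164, 0.2108, 0.1278]
ee_rot: [-0.0, -0.32, 0.947, -0.0]
wrist_force: [-0.2, -0.6, -0.6]
grip_width: 0.0617
grasp_force: 55.0
```

```bash
python3 w.py w7
```

```text
0.022 2870 0.03143963914204931 ((517.5731811523438, 211.54469299316406), (94.08385467529297, 94.31729888916016), 9.021224021911621) ((517.4627685546875, 211.2506103515625), 66.02082824707031)
0.07 1476 0.0831117429729668 ((504.769775390625, 208.92193603515625), (38.318050384521484, 63.79887390136719), 10.184618949890137) ((505.5278625488281, 208.37789916992188), 36.302921295166016)
0.108 980 0.14223010267071529 ((506.9292297363281, 202.3073272705078), (39.09296798706055, 85.09022521972656), 35.513427734375) ((509.31573486328125, 204.01046752929688), 42.5677490234375)
[{'box': [253.3, 237.2, 108.3, 93.4], 'confidence': 0.93}, {'box': [335.2, 277.6, 75.3, 81.1], 'confidence': 0.83}]
9.85 [-0.2477  0.6106 -0.2902  1.8499  0.2521  0.7175  1.5431] [[-0.795  -0.6066 -0.0005  0.5164]
 [-0.6066  0.795  -0.0002  0.2108]
 [ 0.0005  0.0001 -1.      0.1278]
 [ 0.      0.      0.      1.    ]] [-0.1903 -0.6014 -0.6134] [0.0999 0.017  0.0604] 0.061671376497409384 54.999721460044384
cap top in tool [-0.0024 -0.0012  0.0008  1.    ]
```

View pics/w7.png

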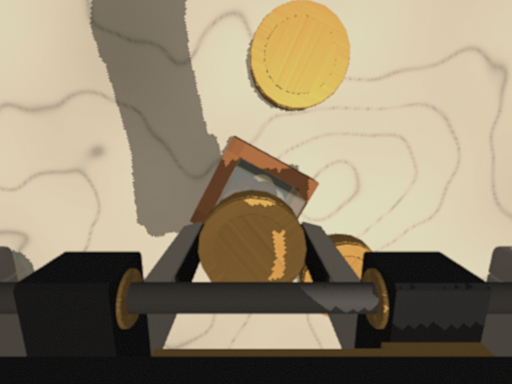

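The lid is gripped at (252,240), about 24 mm above the mouth. The wrist carries only the lid's weight, and the jar, with its shoulder at 0.083, is still home in the holder.

```bash
python3 -c "
from station import ctrl
print(ctrl.job_done())"
```

```text
the job is handed in; nothing more can be done
None
```

The job is handed in, with no verdict returned: the jar was pushed fully home, the lid unscrewed by about 63°, and the gripper is holding it level about 24 mm above the open mouth.

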